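# Fit the return spring on the dye pump and close its arm

## Task

Put the return spring back on the bench dye pump: thread the taller, wider loose spring down over the pump's upright rod until its lower end sits fully home on the round shoulder, twisting it slightly if the coils snag, and let it go. Then swing the pump's raised handle arm all the way down onto the spring so that it stays shut. Leave the other things on the table standing where they are.

Things in the scene. Friction and masses are not known exactly. Their poses are not given: they have to be found in the camera images.
- spring: Loose compression spring of bare steel wire, the taller and wider of the two springs: 60 mm long, 30 mm outside and 23 mm clear inside diameter, 3 mm wire, 5 open coils (11 mm pitch), closed flat ends, both alike; about 55 g; springy lengthwise (0.25 N per mm), firm sideways. Stands upright on the table. Origin: centre of its lower end; z along the spring to the other end.
- spring_top (a point): Centre of the spring's upper end face, 60 mm above the lower end when unloaded (about a millimetre less standing under its own weight).
- pump: The fixed bench dye pump: grey base plate 210 x 100 x 18 mm with an upright steel rod, a hinged arm and, at its rear, a glass jar with red lid (68 mm wide, 114 mm high, its axis 195 mm along x from the rod). Origin: on the table under the plate's centre; x level, from the rod towards the hinge (the rear, roughly away from the robot), y level and parallel to the hinge pin, z up.
- rod_seat (a point): Centre of the flat round steel shoulder of the pump (38 mm diameter, 30 mm above the table, 45 mm from the plate's centre on the side away from the hinge) from which the rod rises. Axes as the pump's.
- rod_tip (a point): Centre of the rod's top, 42 mm above rod_seat (72 mm above the table). The rod is 21 mm in diameter (1 mm play all round inside the spring); its last 6 mm taper to 13 mm; 28 to 33 mm above rod_seat runs a sharp-edged groove, 2.5 mm deep, where coils may catch. Axes as the pump's.
- pump_arm (a joint): Angle of the pump's handle arm: 0 = fully down, level, on its stop; 1.57 = straight up; 1.85 = leaning back at its end stop. Starts at 1.55 to 1.8 and stays where it is left (stiff hinge, 0.3 N m). Fully down, its flat underside is 51 mm above rod_seat, pressing a seated spring about 9 mm shorter; hinge friction and weight keep it down.
- lever_hinge (a point): Centre of the arm's hinge pin, 125 mm along x from rod_seat and 57 mm above it (87 mm above the table), between two posts (62 mm over the pin ends, top 103 mm above the table). The arm is a flat aluminium bar 24 mm wide (34 mm over the pressing patch above the rod) and 12 mm thick, centred on the pin.
- lever_handle (a point): Centre of the black round handle bar across the arm's free end, 170 mm from the hinge pin: 20 mm diameter, 60 mm long, parallel to the pin. With the arm fully down it is 87 mm above the table, 45 mm before the rod on the side away from the hinge.
- short_spring: A bystander: a shorter, narrower loose steel spring, 30 mm long, 24 mm outside, too narrow for the rod; standing on the table. Origin: centre of its underside.
- bush: A bystander: a plain aluminium bush (tube), 28 mm outside, 16 mm bore, 35 mm high, standing. Origin: centre of its underside.
- jar: A bystander: a glass jar with red lid, 72 mm wide, 90 mm high, standing loose. Origin: centre of its underside.
- screwdriver: A bystander: a screwdriver lying on the table. Origin: under its middle.
- bottle_a: A bystander: a dye bottle with white cap, 42 mm wide, 105 mm high, standing. Origin: centre of its underside.
- bottle_b: A bystander: a dye bottle with white cap, 42 mm wide, 105 mm high, standing. Origin: centre of its underside.
- bottle_c: A bystander: a dye bottle with white cap, 42 mm wide, 105 mm high, standing. Origin: centre of its underside.
- bottle_d: A bystander: a dye bottle with white cap, 42 mm wide, 105 mm high, standing. Origin: centre of its underside.

How it is judged:
By the outcome, as a careful person would: the job done as asked, in the order asked, and still so for the second after the job is handed in, with the robot touching nothing.
It also fails if it takes over 67 s, if anything falls off the work surface, if the arm or the gripper's body presses on something with over 40 N, if the wrist force passes 120 N, or if a joint passes its speed limit or range.

## Robot

A 7-joint arm with a two-finger parallel gripper is mounted at the origin on the work surface. World frame = base frame: x ahead of the robot, y to its left, z up, the work surface at z = 0. Lengths are in m, angles in rad, forces in N, time in s.
With the tool pointing down it reaches from about 0.4 to 0.85 m from the base axis. Payload 4.5 kg.
Tool frame: the origin (TCP) lies midway between the tips of the shut fingers; the grasp point (between the pads) lies grasp_offset behind it (grasp_offset is the distance from the TCP to the grasp point, in m); x points along the fingers, y is the direction in which the jaws open and shut, and the axes are right-handed (so a half turn about x gives the same grasp; the last joint's range is limited). The gripper opens to 85 mm and grips with 20 to 120 N. Pads are 22 mm wide; open, the fingers measure 114 mm over their backs; the gripper's body (76 mm by 85 mm) begins 54 mm behind the grasp point. The pads swing forward as they close: fully open they stand 13 mm farther back than shut.
Start: joints at [1.374, 0.689, -0.195, 1.565, 0.157, 0.902, -0.215], TCP at [0.143, -0.608, 0.192] pointing down, gripper open.
Joint ranges: [-3.01, 3.01], [-0.46, 2.08], [-1.47, 1.51], [0.13, 2.56], [-1, 4.14], [0.04, 2.09], [-2.66, 2.66]. Speed limits (rad/s): [2.57, 2.57, 3.14, 3.14, 3.14, 3.14, 3.14].

## Interface

Orientations are given as a 3x3 rotation matrix whose columns are the frame's x, y, z axes.
In Python, from rig import * gives the robot as it stands.
- The arm moves only by the shell command python3 -m handwheel 'ROWS' [FORCE]. ROWS is JSON, a list of rows, each a list of 7 numbers: the turn, a rotation vector about the world's x, y, z in rad, then the shift along the world's x, y, z in m, then the finger opening in m, from 0 to 0.0854. A call has exactly 5 rows; each row is the pose to reach, as a shift and turn from the pose commanded when the call began; what a row does not reach only later rows make up. A row lasts 1/12 s, in which the tool goes at most 41.7 mm and 7.16 degrees, less where a joint would pass 70% of its speed; a pose out of reach is approached as far as the arm can. A call with a gripper value outside its range is refused whole. The fingers move at their own pace and stop on an object; FORCE is the grip in N (left out, the last holds). Time passes only in rows, so rows that repeat a pose let the fingers close, or fill a call up. It gives the time, the measured TCP pose, the force and the opening at its end, in the units of the state.
- observe(): the state, without advancing time (a new reading comes with each control period).
- read_camera(name): name is "side" or "top"; returns a dict with "frame" (420x560x3 uint8, blue, green, red), "vfov" (degrees; the focal length in pixels is half the picture's height over the tangent of half this angle, whatever the lens; pixels are square), "cx", "cy" (the principal point, pixels), "origin" and "orientation" of the camera in the world. Camera axes: x right, y up, looking along -z (the intrinsics and any distortion apply to the point x, -y, -z); pixel columns grow to the right and rows downward; lengths in m; the calibration is good to about 2 mm. A picture is of the moment at which its call begins. There is no depth.
- sign_off(): hands the job in, once; it reports no verdict.
The state is a dict: "clock": time; "q": joint angles; "dq": joint speeds; "effort": joint torques, N m; "ee_pos": TCP position; "tcp_rot": TCP orientation; "ft_force": force on the tool from outside, world axes, zero at the start; "torque": the same for the moment, N m; "finger_gap": finger opening in m.
Only numpy, scipy, OpenCV 4.12 (cv2) and the standard library are available. Lean on these libraries where they do the work, as an engineer would, in place of code of your own. Each camera call takes 0.05 s, during which the arm holds its last target.

## Working session

There is one attempt and no reset: what is moved stays moved. The work goes in short steps, Python scripts to look and compute and a shell command to move; the robot and the scene stay as the last step left them, time stands still between calls to the robot, and variables do not carry over. Pictures are saved under pics/ and viewed, and the job is handed in when it is done.

```bash
ls; mkdir -p pics
python3 - <<'E'
from rig import *
import cv2
s=observe(); print({k:s[k] for k in s})
for n in("side","top"):
    c=read_camera(n); cv2.imwrite(f"pics/{n}0.png",c["frame"]); print({k:c[k] for k in c if k!="frame"})
E
```

```text
pics
{'clock': 0.0, 'q': array([ 1.37382719,  0.69003411, -0.19451794,  1.56637567,  0.15728375,
        0.90250722, -0.21508999]), 'dq': array([ 5.24780133e-04, -1.01940998e-04,  3.63202895e-04, -7.47037744e-05,
        1.33892382e-04, -1.25422794e-03, -1.25108701e-03]), 'effort': array([ 4.28531566e-04, -5.39611495e+01, -1.26658134e+00, -1.58542550e+01,
        9.05180583e-03,  9.46260814e-03, -9.07564242e-06]), 'ee_pos': array([ 0.14273288, -0.607713  ,  0.19154452]), 'tcp_rot': array([[-5.60961294e-04,  2.28814655e-01, -9.73469845e-01],
       [ 1.85040370e-03, -9.73468094e-01, -2.28815310e-01],
       [-9.99998131e-01, -1.92966874e-03,  1.22678437e-04]]), 'ft_force': array([ 0.04960569, -0.08304547, -0.61275872]), 'torque': array([0.0060634 , 0.04706095, 0.07537112]), 'finger_gap': 0.08553856971623996}
{'vfov': 52.20378576943396, 'cx': 282.8415312050322, 'cy': 206.47192042218572, 'origin': array([0.17999333, 0.66588186, 0.77585794]), 'orientation': array([[-0.86694257,  0.33638979, -0.3677669 ],
       [-0.49840472, -0.58242258,  0.64216561],
       [ 0.00182221,  0.74001747,  0.67258518]])}
{'vfov': 44.09329910416202, 'cx': 277.5347290212939, 'cy': 216.50356146871493, 'origin': array([ 0.44138833, -0.01036915,  1.39476767]), 'orientation': array([[ 0.01364158,  0.99730822, -0.07204319],
       [-0.99990009,  0.01333921, -0.00467658],
       [-0.00370299,  0.07209979,  0.99739055]])}
```

```bash
python3 -c "
import rig;print(dir(rig)); print(getattr(rig,'grasp_offset',None))"
```

```text
['IKError', '__builtins__', '__cached__', '__doc__', '__file__', '__loader__', '__name__', '__package__', '__spec__', 'grasp_offset', 'observe', 'read_camera', 'sign_off']
0.0187
```

View pics/side0.png

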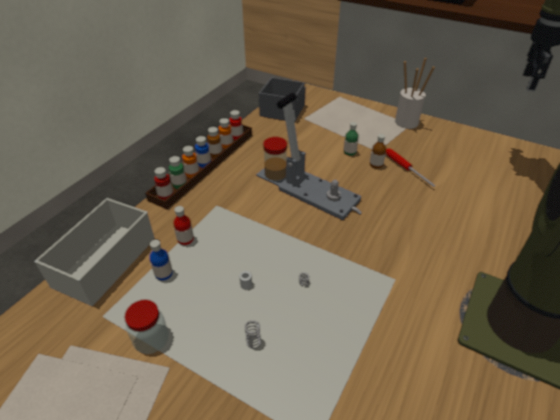

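View pics/top0.png

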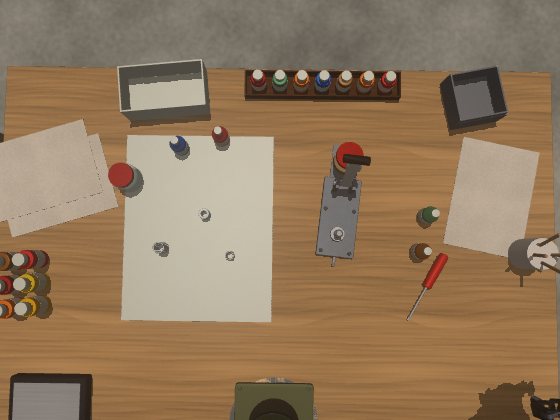

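Run:
```python
import cv2, numpy as np
s=cv2.imread("pics/side0.png"); t=cv2.imread("pics/top0.png")
def crop(i,x,y,w,h,k): return cv2.resize(i[y:y+h,x:x+w],None,fx=k,fy=k,interpolation=cv2.INTER_CUBIC)
a=np.hstack([crop(s,230,310,50,50,8),crop(t,135,222,50,50,8)])
cv2.imwrite("pics/spr.png",a)
a=np.hstack([crop(s,250,80,120,140,4),crop(t,305,135,80,140,4)][:2])
cv2.imwrite("pics/pump.png",a)
```

```text
(no output)
```

View pics/spr.png

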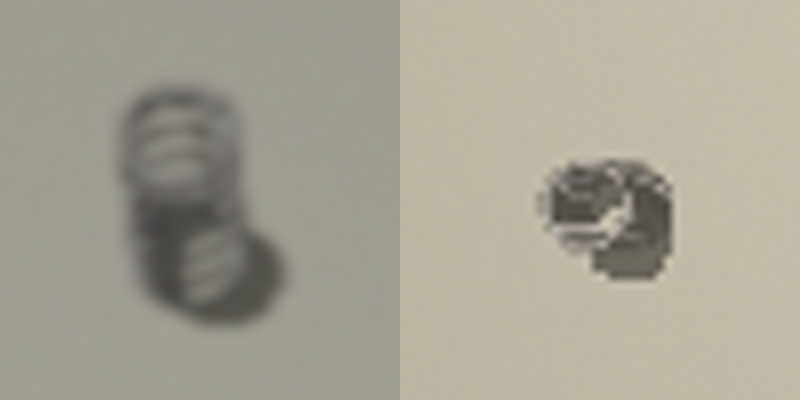

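View pics/pump.png

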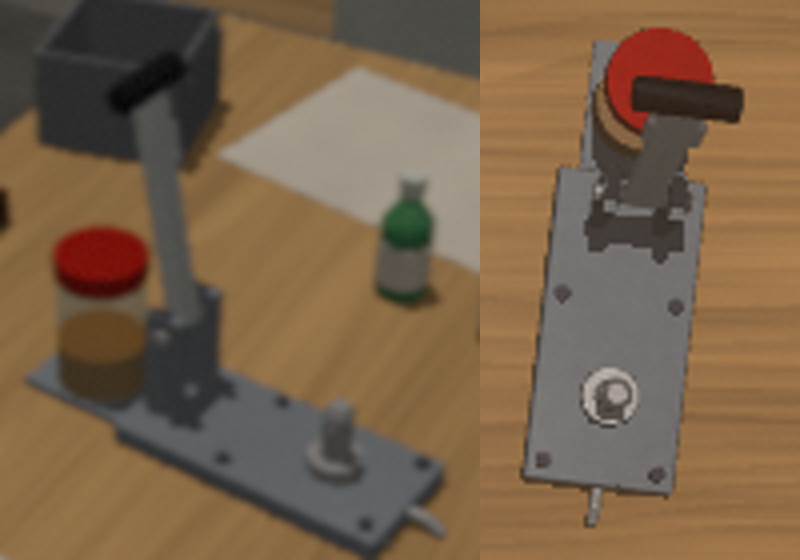

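```bash
cat > h.py <<'E'
import numpy as np, cv2
from scipy.optimize import least_squares
CAM={'side':dict(vfov=52.20378576943396,cx=282.8415312050322,cy=206.47192042218572,o=np.array([0.17999333,0.66588186,0.77585794]),R=np.array([[-0.86694257,0.33638979,-0.3677669],[-0.49840472,-0.58242258,0.64216561],[0.00182221,0.74001747,0.67258518]])),
'top':dict(vfov=44.09329910416202,cx=277.5347290212939,cy=216.50356146871493,o=np.array([0.44138833,-0.01036915,1.39476767]),R=np.array([[0.01364158,0.99730822,-0.07204319],[-0.99990009,0.01333921,-0.00467658],[-0.00370299,0.07209979,0.99739055]]))}
def proj(n,p):
    c=CAM[n];f=210/np.tan(np.radians(c['vfov']/2));q=c['R'].T@(np.asarray(p)-c['o'])
    return np.array([c['cx']+f*q[0]/-q[2],c['cy']-f*q[1]/-q[2]])
def onz(n,uv,z):
    c=CAM[n];f=210/np.tan(np.radians(c['vfov']/2));d=c['R']@np.array([(uv[0]-c['cx'])/f,-(uv[1]-c['cy'])/f,-1])
    return c['o']+d*(z-c['o'][2])/d[2]
def crop(i,x,y,w,h,k): return cv2.resize(i[y:y+h,x:x+w],None,fx=k,fy=k,interpolation=cv2.INTER_CUBIC)
def pump_pt(P,p):
    x,y,a=P;return np.array([x+np.cos(a)*p[0]-np.sin(a)*p[1],y+np.sin(a)*p[0]+np.cos(a)*p[1],p[2]])
E
python3 - <<'E'
from h import *
st,ss=(252.1,324.8),(157.9,247.4)
print(onz('side',st,.059),onz('top',ss,.059))
T=lambda x,y:np.array([305+(x-480)/4-.4,135+y/4-.4]); S=lambda x,y:np.array([250+x/4-.4,80+y/4-.4])
obs=[('top',T(523,480),(-.105,.05,.018)),('top',T(672,495),(-.105,-.05,.018)),('top',T(706,187),(.105,-.05,.018)),('top',T(558,168),(.105,.05,.018)),
('top',T(618,394),(-.045,0,.072)),('side',S(341,405),(-.045,0,.072)),('side',S(372,543),(-.105,.05,.018)),('side',S(443,465),(-.105,-.05,.018)),('side',S(117,430),(.105,.05,.018)),('side',S(333,458),(-.045,0,.03)),('top',T(609,395),(-.045,0,.03))]
def f(p): 
    P=p[:3];r=[proj(n,pump_pt(P,q))-uv for n,uv,q in obs]
    a=p[3];h=pump_pt(P,(.08-.17*np.cos(a),0,.087+.17*np.sin(a)))
    r+=[proj('top',h)-T(688,99),proj('side',h)-S(147,82)]
    return np.concatenate(r)
s=least_squares(f,[.55,-.2,-.09,1.65],loss='soft_l1');print(s.x);print(s.fun.reshape(-1,2).round(1))
for n,o in (('top',obs[4]),('side',obs[5])): print(onz(n,o[1],.072))
print(pump_pt(s.x[:3],(-.045,0,.072)))
for n,uv,nm,z in [('top',(204,213),'bush',.035),('top',(230,255),'short',.03),('top',(121,175),'jar',.09),('top',(179,141),'bottle',.105)]: print(nm,onz(n,uv,z))
E
```

```text
[0.45551963 0.30162419 0.059     ] [0.45403317 0.3026985  0.059     ]
[ 0.5412564  -0.16546126 -0.10982577  1.76704979]
[[-0.4 -0.5]
 [-0.1  0.4]
 [ 0.2 -0.8]
 [ 0.1 -0.6]
 [-0.5  0. ]
 [ 0.1  0. ]
 [ 0.6  0.5]
 [ 1.5 -0.5]
 [-1.2 -2.1]
 [ 0.8 -1. ]
 [-0.   0.4]
 [-0.5 -0.1]
 [ 0.1  0.2]]
[ 0.49659782 -0.16175728  0.072     ]
[ 0.49675744 -0.16048468  0.072     ]
[ 0.49652752 -0.16052903  0.072     ]
bush [0.54626215 0.18964317 0.035     ]
short [0.43696923 0.119443   0.03      ]
jar [0.63601257 0.39480326 0.09      ]
bottle [0.72213193 0.24677479 0.105     ]
```

```bash
python3 -m handwheel '[[0,0,-0.07,0.027,0.03,0,0.07],[0,0,-0.14,0.054,0.06,0,0.06],[0,0,-0.21,0.081,0.09,0,0.06],[0,0,-0.28,0.108,0.12,0,0.06],[0,0,-0.34,0.135,0.15,0,0.06]]' 40
python3 -m handwheel '[[0,0,0,0.027,0.03,0,0.06],[0,0,0,0.054,0.06,0,0.06],[0,0,0,0.081,0.09,0,0.06],[0,0,0,0.108,0.12,0,0.06],[0,0,0,0.135,0.15,0,0.06]]'
python3 -m handwheel '[[0,0,0,0.006,0.04,0,0.06],[0,0,0,0.012,0.08,0,0.06],[0,0,0,0.018,0.12,0,0.06],[0,0,0,0.024,0.16,0,0.06],[0,0,0,0.03,0.2,0,0.06]]'
```

```text
clock: 0.52
ee_pos: [0.2787, -0.4567, 0.1922]
tcp_rot: [[-0.0, -0.113, -0.994], [0.001, -0.994, 0.113], [-1.0, -0.001, 0.0]]
ft_force: [0.5, -0.9, -0.0]
finger_gap: 0.0601
clock: 0.93
ee_pos: [0.4138, -0.3066, 0.1922]
tcp_rot: [[-0.001, -0.109, -0.994], [0.0, -0.994, 0.109], [-1.0, -0.0, 0.001]]
ft_force: [0.9, -0.6, -1.1]
finger_gap: 0.0599
clock: 1.35
ee_pos: [0.4427, -0.1065, 0.1923]
tcp_rot: [[-0.0, -0.109, -0.994], [0.0, -0.994, 0.109], [-1.0, -0.0, 0.0]]
ft_force: [1.3, -0.2, 0.3]
finger_gap: 0.0598
```

```bash
python3 -m handwheel '[[0,0,0,0.002,0.04,0,0.06],[0,0,0,0.004,0.08,0,0.06],[0,0,0,0.006,0.12,0,0.06],[0,0,0,0.006,0.16,0,0.06],[0,0,0,0.006,0.2,0,0.06]]'
python3 -m handwheel '[[0,0,0,0.002,0.04,0,0.06],[0,0,0,0.004,0.08,0,0.06],[0,0,0,0.006,0.12,0,0.06],[0,0,0,0.006,0.16,-0.02,0.06],[0,0,0,0.006,0.208,-0.05,0.06]]'
python3 - <<'E'
from rig import *; from h import *
print(observe()['ee_pos'])
for n in('side','top'): cv2.imwrite(f'pics/{n}1.png',read_camera(n)['frame'])
s=cv2.imread("pics/side1.png"); t=cv2.imread("pics/top1.png")
cv2.imwrite('pics/a1.png',np.hstack([crop(s,205,270,80,100,5),crop(t,115,200,80,100,5)]))
E
```

```text
clock: 1.77
ee_pos: [0.4485, 0.0935, 0.1923]
tcp_rot: [[-0.0, -0.109, -0.994], [-0.0, -0.994, 0.109], [-1.0, 0.0, 0.0]]
ft_force: [1.1, 0.5, -0.3]
finger_gap: 0.0599
clock: 2.18
ee_pos: [0.4558, 0.2876, 0.1524]
tcp_rot: [[0.003, -0.108, -0.994], [0.003, -0.994, 0.108], [-1.0, -0.003, -0.003]]
ft_force: [0.2, -0.4, 0.9]
finger_gap: 0.0604
[0.45580027 0.28762783 0.15241429]
```

View pics/a1.png

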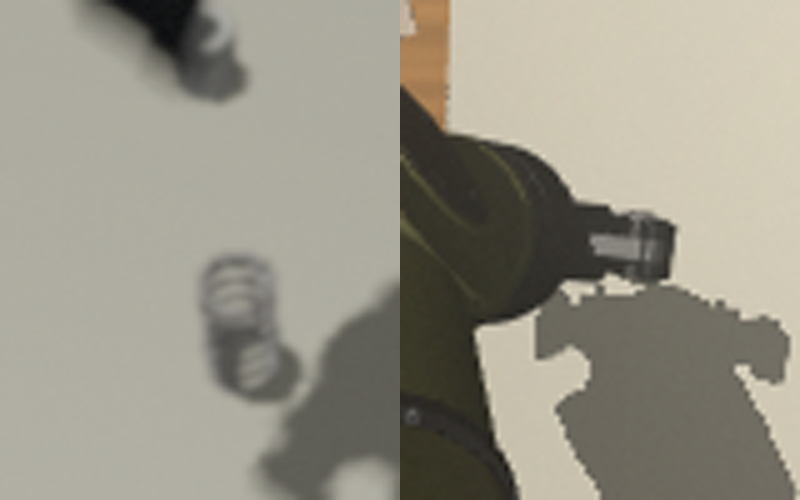

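```bash
python3 -m handwheel '[[0,0,0,0,0,0,0.06],[0,0,0,0,0,-0.02,0.06],[0,0,0,0,0,-0.04,0.06],[0,0,0,0,0,-0.055,0.06],[0,0,0,0,0,-0.06,0.06]]'
python3 -m handwheel '[[0,0,0,0,0,-0.02,0.06],[0,0,0,0,0,-0.04,0.06],[0,0,0,0,0,-0.055,0.06],[0,0,0,0,0,-0.067,0.06],[0,0,0,0,0,-0.067,0.06]]'
python3 - <<'E'
from rig import *; from h import *
print(observe()['ee_pos'])
for n in('side','top'): cv2.imwrite(f'pics/{n}2.png',read_camera(n)['frame'])
s=cv2.imread("pics/side2.png"); t=cv2.imread("pics/top2.png")
cv2.imwrite('pics/a2.png',np.hstack([crop(s,205,270,80,100,5),crop(t,115,200,80,100,5)]))
E
```

```text
clock: 2.7
ee_pos: [0.4544, 0.2815, 0.0905]
tcp_rot: [[-0.002, -0.111, -0.994], [-0.003, -0.994, 0.111], [-1.0, 0.003, 0.002]]
ft_force: [-0.8, -0.3, -0.6]
finger_gap: 0.0597
clock: 3.12
ee_pos: [0.4545, 0.2823, 0.0238]
tcp_rot: [[-0.002, -0.111, -0.994], [-0.002, -0.994, 0.111], [-1.0, 0.003, 0.002]]
ft_force: [1.4, -0.3, -0.2]
finger_gap: 0.0604
[0.45452373 0.28233003 0.02378552]
```

View pics/a2.png

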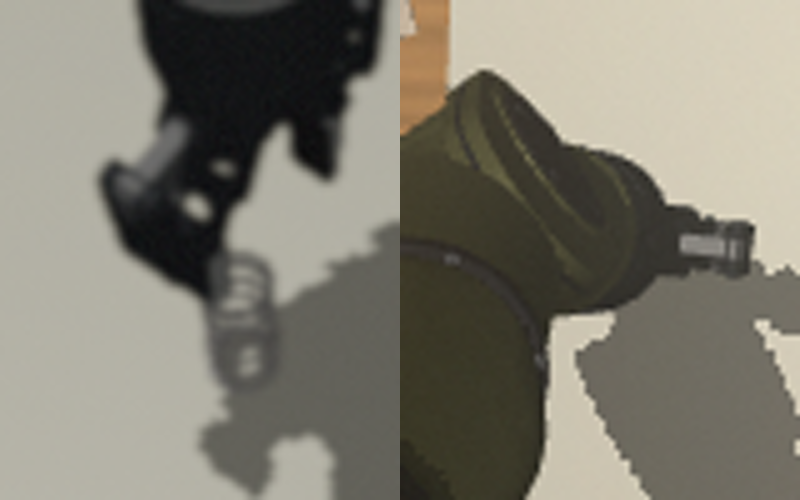

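Run:
```python
from h import *
for p in [(.4545,.302,.06),(.4545,.302,0),(.4545,.2823,.024),(.458,.312,.024),(.458,.312,.034),(.451,.252,.034)]:
    print(p,((proj('side',p)-(205,270))*5+2).round(), ((proj('top',p)-(115,200))*5+2).round())
```

```text
(0.4545, 0.302, 0.06) [239. 276.] [217. 238.]
(0.4545, 0.302, 0) [246. 360.] [243. 240.]
(0.4545, 0.2823, 0.024) [270. 289.] [271. 239.]
(0.458, 0.312, 0.024) [222. 343.] [215. 232.]
(0.458, 0.312, 0.034) [220. 329.] [210. 232.]
(0.451, 0.252, 0.034) [317. 222.] [324. 247.]
```

View pics/side2.png

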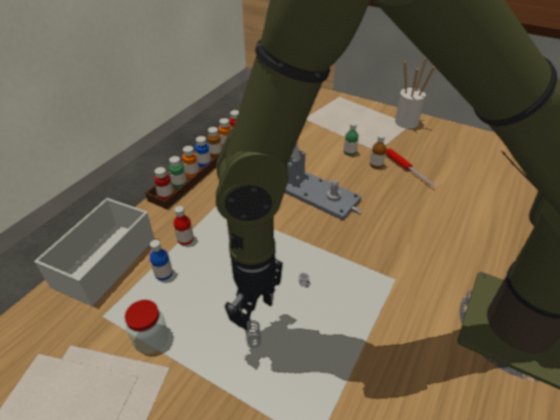

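```bash
python3 -m handwheel '[[0,0,0,0,0,0.02,0.06],[0,0,0,0,0,0.04,0.06],[0,0,0,0,0,0.06,0.06],[0,0,0,0,0,0.07,0.07],[0,0,0,0,0,0.07,0.08]]'
python3 - <<'E'
from rig import *; from h import *
print(observe()['ee_pos'])
for n in('side','top'): cv2.imwrite(f'pics/{n}3.png',read_camera(n)['frame'])
s=cv2.imread("pics/side3.png"); s2=cv2.imread("pics/side2.png");t=cv2.imread("pics/side0.png")
cv2.imwrite('pics/a3.png',np.hstack([crop(i,220,300,50,60,5) for i in (t,s2,s)]))
E
```

```text
clock: 3.63
ee_pos: [0.4571, 0.2851, 0.0981]
tcp_rot: [[0.005, -0.11, -0.994], [0.003, -0.994, 0.11], [-1.0, -0.004, -0.005]]
ft_force: [1.1, 0.7, -0.5]
finger_gap: 0.0792
[0.45712862 0.28513231 0.09805906]
```

View pics/a3.png

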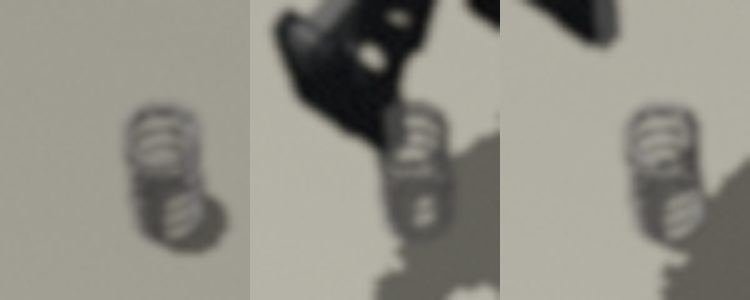

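```bash
python3 -m handwheel '[[0,0,0,0,0.01,0,0.08],[0,0,0,0,0.018,0,0.075],[0,0,0,0,0.018,0,0.07],[0,0,0,0,0.018,0,0.07],[0,0,0,0,0.018,0,0.07]]'
python3 - <<'E'
from rig import *; from h import *
p=observe()['ee_pos'];print(p)
for n in('side','top'): cv2.imwrite(f'pics/{n}4.png',read_camera(n)['frame'])
s=cv2.imread("pics/side4.png")
for d in(.035,-.035): print(((proj('side',p+np.array([.11*d,d,.01]))-(200,260))*6).round())
cv2.imwrite('pics/a4.png',crop(s,200,260,90,90,6))
E
```

```text
clock: 4.15
ee_pos: [0.4546, 0.3022, 0.0943]
tcp_rot: [[-0.001, -0.108, -0.994], [-0.001, -0.994, 0.108], [-1.0, 0.001, 0.001]]
ft_force: [0.4, 0.3, -0.2]
finger_gap: 0.0701
[0.45456131 0.30216214 0.09425133]
[232. 391.]
[379. 232.]
```

View pics/a4.png

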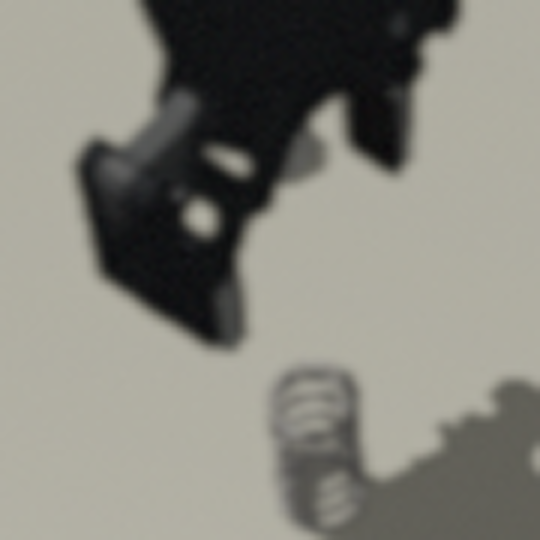

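Run:
```python
from h import *
p=np.array([.4546,.3022,.0943])
for d in(.035,-.035): print(((proj('top',p+np.array([.11*d,d,.01]))-(115,200))*6).round())
cv2.imwrite('pics/a4t.png',crop(cv2.imread('pics/top4.png'),115,200,90,90,6))
```

```text
[149. 271.]
[317. 292.]
```

View pics/a4t.png

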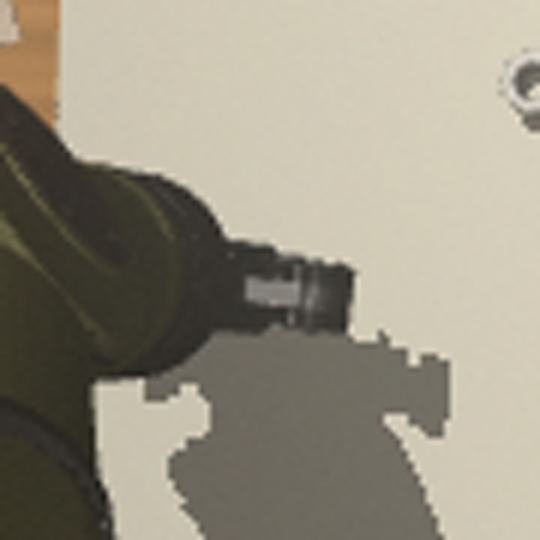

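Run:
```python
from h import *
for z in (.10,.11,.12,.13,.14): print(z,onz('side',(237.5,317.2),z),onz('side',(263,285.5),z))
```

```text
0.1 [0.47145476 0.32246854 0.1       ] [0.46890763 0.23844522 0.1       ]
0.11 [0.46714229 0.32754969 0.11      ] [0.46463285 0.24476958 0.11      ]
0.12 [0.46282982 0.33263083 0.12      ] [0.46035808 0.25109393 0.12      ]
0.13 [0.45851736 0.33771198 0.13      ] [0.4560833  0.25741829 0.13      ]
0.14 [0.45420489 0.34279313 0.14      ] [0.45180852 0.26374265 0.14      ]
```

```bash
python3 -m handwheel '[[0,0,0,0,0,0,0],[0,0,0,0,0,0,0],[0,0,0,0,0,0,0],[0,0,0,0,0,0,0],[0,0,0,0,0,0,0]]'
python3 - <<'E'
from rig import *; from h import *
p=observe()['ee_pos'];print(p)
for n in('side','top'): cv2.imwrite(f'pics/{n}5.png',read_camera(n)['frame'])
s=cv2.imread("pics/side5.png")
print(((proj('side',p)-(200,260))*6).round())
cv2.imwrite('pics/a5.png',crop(s,200,260,90,90,6))
E
```

```text
clock: 4.67
ee_pos: [0.455, 0.3022, 0.0949]
tcp_rot: [[0.0, -0.109, -0.994], [-0.0, -0.994, 0.109], [-1.0, 0.0, -0.0]]
ft_force: [0.1, 0.6, -0.1]
finger_gap: 0.0094
[0.4550241  0.30216785 0.09490225]
[308. 326.]
```

View pics/a5.png

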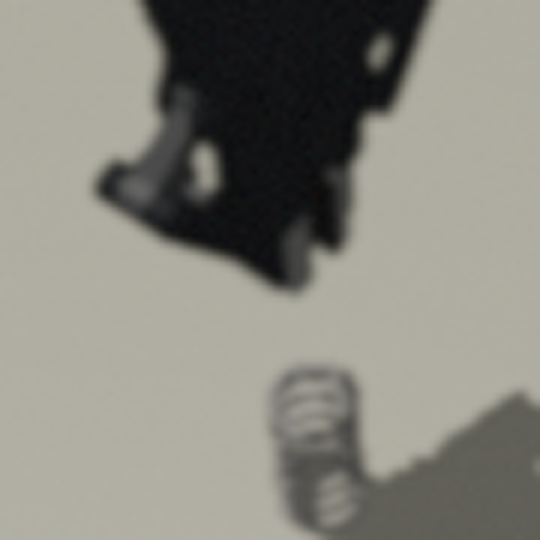

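Run:
```python
from h import *
for z in (.03,.04,.05,.06,.07): print(z,onz('side',(247.5,328),z))
u=(np.array([317,268])/6+(200,260))
for z in (.095,.115,.125,.135): print(z,onz('side',u,z))
cv2.imwrite('pics/a5t.png',np.hstack([crop(cv2.imread('pics/top5.png'),115,200,90,90,6)]))
cv2.imwrite('pics/a2c.png',crop(cv2.imread('pics/side2.png'),210,280,70,70,8))
```

```text
0.03 [0.47060547 0.29746439 0.03      ]
0.04 [0.46670912 0.3024039  0.04      ]
0.05 [0.46281277 0.30734341 0.05      ]
0.06 [0.45891643 0.31228292 0.06      ]
0.07 [0.45502008 0.31722244 0.07      ]
0.095 [0.46405805 0.28283288 0.095     ]
0.115 [0.45571373 0.29408483 0.115     ]
0.125 [0.45154157 0.2997108  0.125     ]
0.135 [0.44736942 0.30533678 0.135     ]
```

View pics/a2c.png

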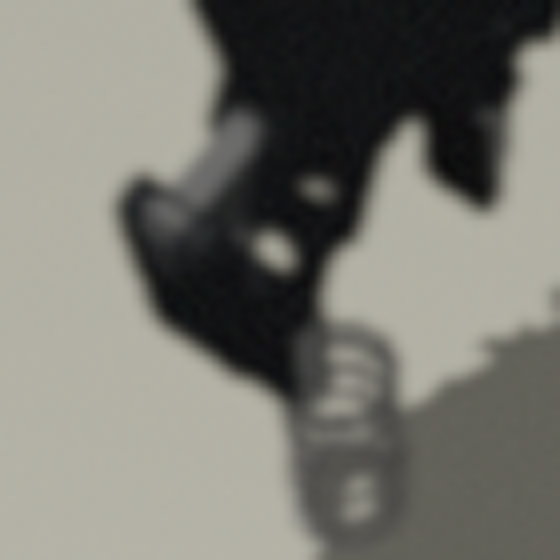

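View pics/a5t.png

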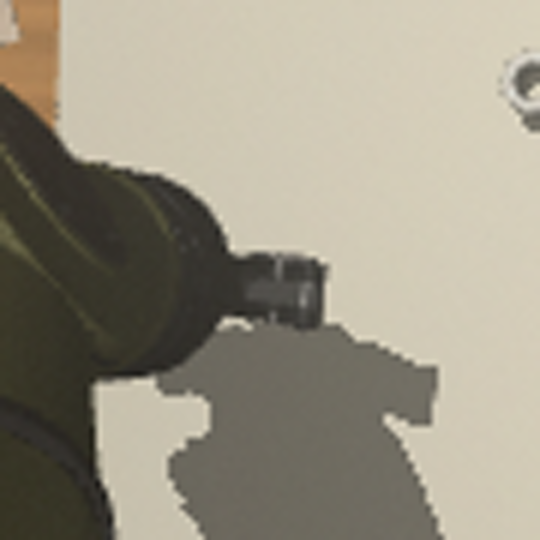

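```bash
python3 -m handwheel '[[0,0,0,0,0,0,0.06],[0,0,0,0,0,0,0.06],[0,0,0,0,0,0,0.06],[0,0,0,0,0,-0.02,0.06],[0,0,0,0,0,-0.03,0.06]]'
python3 -m handwheel '[[0,0,0,0,0,-0.015,0.06],[0,0,0,0,0,-0.03,0.06],[0,0,0,0,0,-0.04,0.06],[0,0,0,0,0,-0.05,0.06],[0,0,0,0,0,-0.05,0.06]]'
python3 - <<'E'
from rig import *; from h import *
p=observe()['ee_pos'];print(p)
for n in('side','top'): cv2.imwrite(f'pics/{n}6.png',read_camera(n)['frame'])
s=cv2.imread("pics/side6.png")
cv2.imwrite('pics/a6.png',crop(s,200,260,90,90,6))
E
```

```text
clock: 5.18
ee_pos: [0.4548, 0.3022, 0.0641]
tcp_rot: [[-0.0, -0.109, -0.994], [-0.0, -0.994, 0.109], [-1.0, 0.0, 0.0]]
ft_force: [0.3, 0.2, -0.5]
finger_gap: 0.0589
clock: 5.6
ee_pos: [0.4539, 0.3015, 0.0131]
tcp_rot: [[-0.003, -0.109, -0.994], [-0.002, -0.994, 0.109], [-1.0, 0.002, 0.002]]
ft_force: [0.1, 0.1, -0.1]
finger_gap: 0.0597
[0.45385138 0.30151153 0.01305422]
```

View pics/a6.png

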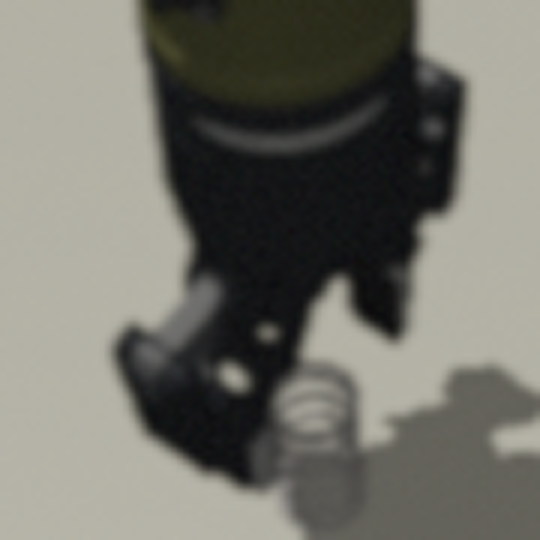

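```bash
python3 - <<'E'
from h import *
for z in (.02,.03,.04,.05): print(z,onz('side',(243,339.5),z),onz('side',(200+392/6,260+328/6),z))
E
python3 -m handwheel '[[0,0,0,0,0,-0.006,0.06],[0,0,0,0,0,-0.012,0.06],[0,0,0,0,0,-0.018,0.06],[0,0,0,0,0,-0.018,0.06],[0,0,0,0,0,-0.018,0.06]]'
python3 - <<'E'
from rig import *; from h import *
p=observe()['ee_pos'];print(p)
s=read_camera('side')['frame']; cv2.imwrite('pics/side7.png',s)
cv2.imwrite('pics/a7.png',crop(s,200,260,90,90,6))
E
```

```text
0.02 [0.46808001 0.31821821 0.02      ] [0.45989678 0.24832141 0.02      ]
0.03 [0.46426863 0.3228178  0.03      ] [0.45619366 0.25384573 0.03      ]
0.04 [0.46045724 0.32741739 0.04      ] [0.45249054 0.25937006 0.04      ]
0.05 [0.45664585 0.33201698 0.05      ] [0.44878742 0.26489438 0.05      ]
clock: 6.12
ee_pos: [0.4547, 0.3021, -0.0035]
tcp_rot: [[-0.001, -0.109, -0.994], [-0.001, -0.994, 0.109], [-1.0, 0.001, 0.001]]
ft_force: [-0.0, 0.1, -0.3]
finger_gap: 0.0598
[ 0.45470957  0.30207941 -0.00349446]
```

View pics/a7.png

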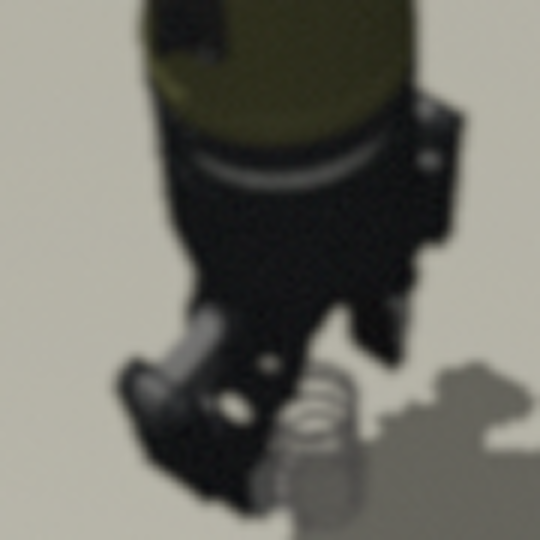

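```bash
python3 -m handwheel '[[0,0,0,0,0,-0.004,0.06],[0,0,0,0,0,-0.008,0.06],[0,0,0,0,0,-0.01,0.06],[0,0,0,0,0,-0.01,0.04],[0,0,0,0,0,-0.01,0.02]]' 35
python3 -m handwheel '[[0,0,0,0,0,0,0.02],[0,0,0,0,0,0,0.02],[0,0,0,0,0,0,0.02],[0,0,0,0,0,0,0.02],[0,0,0,0,0,0,0.02]]' 35
python3 - <<'E'
from rig import *; from h import *
p=observe()['ee_pos'];print(p)
s=read_camera('side')['frame']; cv2.imwrite('pics/side8.png',s)
cv2.imwrite('pics/a8.png',crop(s,200,260,90,90,6))
E
```

```text
clock: 6.58
ee_pos: [0.4549, 0.3022, -0.0133]
tcp_rot: [[-0.0, -0.109, -0.994], [-0.0, -0.994, 0.109], [-1.0, 0.0, 0.0]]
ft_force: [-0.1, 0.6, -0.5]
finger_gap: 0.0366
clock: 7.0
ee_pos: [0.455, 0.3022, -0.0131]
tcp_rot: [[0.0, -0.109, -0.994], [-0.0, -0.994, 0.109], [-1.0, 0.0, -0.0]]
ft_force: [0.6, -0.1, 0.1]
finger_gap: 0.0277
[ 0.45499022  0.30223751 -0.0130546 ]
```

View pics/a8.png

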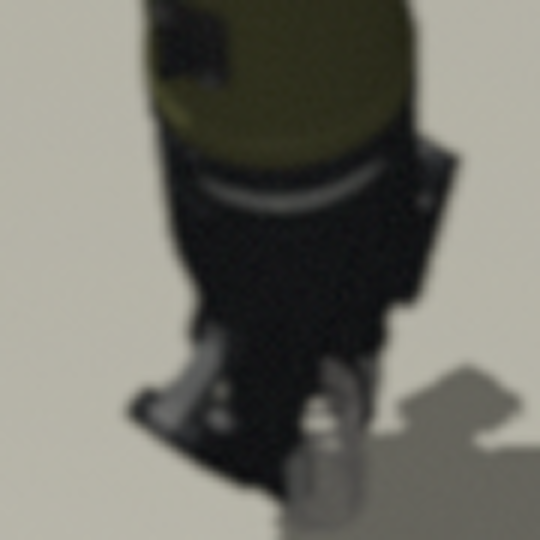

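```bash
python3 -m handwheel '[[0,0,0,0,0,0.01,0.02],[0,0,0,0,0,0.03,0.02],[0,0,0,0,0,0.06,0.02],[0,0,0,0,0,0.09,0.02],[0,0,0,0,0,0.12,0.02]]' 35
python3 -m handwheel '[[0,0,0,0,-0.02,0,0.02],[0,0,0,0,-0.055,0,0.02],[0,0,0,0,-0.09,0,0.02],[0,0,0,0,-0.125,0,0.02],[0,0,0,0,-0.16,0,0.02]]'
python3 -m handwheel '[[0,0,0,0.005,-0.035,0,0.02],[0,0,0,0.01,-0.07,0,0.02],[0,0,0,0.015,-0.105,0,0.02],[0,0,0,0.02,-0.14,0,0.02],[0,0,0,0.02,-0.16,0,0.02]]'
python3 - <<'E'
from rig import *; from h import *
print(observe()['ee_pos'])
for n in('side','top'): cv2.imwrite(f'pics/{n}9.png',read_camera(n)['frame'])
s=cv2.imread("pics/side9.png");t=cv2.imread("pics/top9.png")
cv2.imwrite('pics/a9.png',s)
E
```

```text
clock: 7.47
ee_pos: [0.4547, 0.302, 0.1086]
tcp_rot: [[-0.0, -0.109, -0.994], [-0.0, -0.994, 0.109], [-1.0, 0.0, 0.0]]
ft_force: [0.3, -0.7, -0.8]
finger_gap: 0.028
clock: 7.88
ee_pos: [0.4549, 0.1409, 0.1077]
tcp_rot: [[0.001, -0.108, -0.994], [0.0, -0.994, 0.108], [-1.0, -0.0, -0.001]]
ft_force: [1.4, -0.2, -0.8]
finger_gap: 0.0281
clock: 8.3
ee_pos: [0.4758, -0.0227, 0.1077]
tcp_rot: [[0.002, -0.114, -0.993], [-0.003, -0.993, 0.114], [-1.0, 0.002, -0.002]]
ft_force: [-0.3, 0.2, -0.3]
finger_gap: 0.0281
[ 0.47583581 -0.02274627  0.10766796]
```

View pics/a9.png

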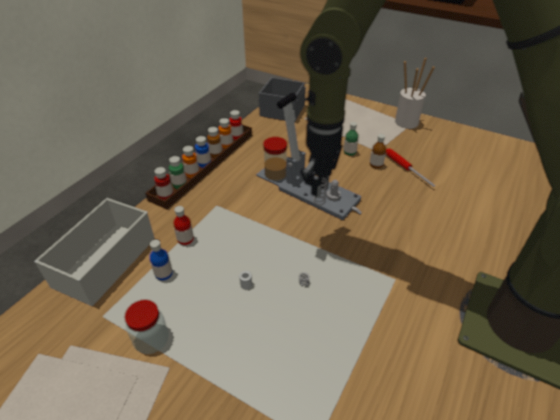

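```bash
python3 -m handwheel '[[0,0,0,0.005,-0.035,0,0.02],[0,0,0,0.01,-0.07,0,0.02],[0,0,0,0.015,-0.105,0,0.02],[0,0,0,0.02,-0.138,0,0.02],[0,0,0,0.021,-0.138,0,0.02]]'
python3 -m handwheel '[[0,0,0,0,0,0,0.02],[0,0,0,0,0,0,0.02],[0,0,0,0,0,0,0.02],[0,0,0,0,0,0,0.02],[0,0,0,0,0,0,0.02]]'
python3 - <<'E'
from rig import *; from h import *
p=observe()['ee_pos'];print(p)
for n in('side','top'): cv2.imwrite(f'pics/{n}10.png',read_camera(n)['frame'])
s=cv2.imread("pics/side10.png")
for z in(.12,.18): print(((proj('side',[p[0],p[1],z])-(280,120))*6).round())
cv2.imwrite('pics/a10.png',crop(s,280,120,100,95,6))
E
```

```text
clock: 8.82
ee_pos: [0.4965, -0.1643, 0.1076]
tcp_rot: [[0.002, -0.119, -0.993], [-0.006, -0.993, 0.119], [-1.0, 0.006, -0.003]]
ft_force: [-0.5, -0.0, -0.9]
finger_gap: 0.0282
clock: 9.23
ee_pos: [0.4961, -0.1542, 0.107]
tcp_rot: [[-0.0, -0.106, -0.994], [0.0, -0.994, 0.106], [-1.0, -0.0, 0.0]]
ft_force: [0.0, 0.2, -0.4]
finger_gap: 0.0281
[ 0.49605395 -0.15418873  0.10697546]
[334. 285.]
[346. 166.]
```

View pics/a10.png

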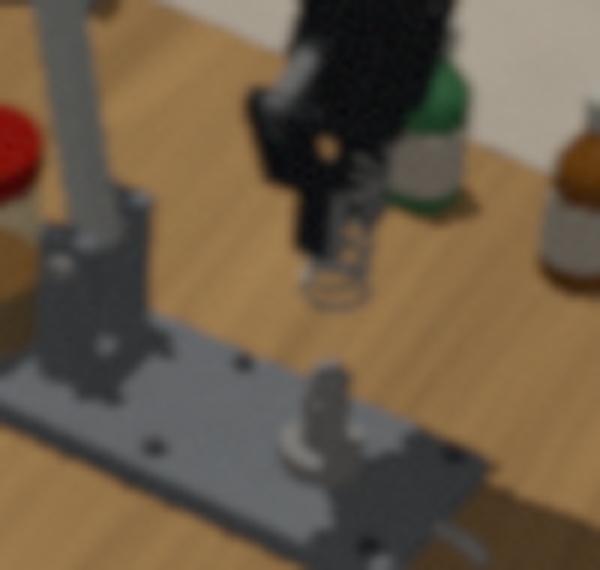

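```bash
python3 -m handwheel '[[0,0,-0.003,0.0005,-0.0065,-0.005,0.02],[0,0,-0.003,0.0005,-0.0065,-0.015,0.02],[0,0,-0.003,0.0005,-0.0065,-0.025,0.02],[0,0,-0.003,0.0005,-0.0065,-0.03,0.02],[0,0,-0.003,0.0005,-0.0065,-0.03,0.02]]'
python3 - <<'E'
from rig import *; from h import *
p=observe()['ee_pos'];print(p)
for n in('side','top'): cv2.imwrite(f'pics/{n}11.png',read_camera(n)['frame'])
s=cv2.imread("pics/side11.png")
for q in((p[0],p[1],p[2]+.013),(.4965,-.1607,.072)): print(((proj('side',q)-(305,150))*10).round())
cv2.imwrite('pics/a11.png',crop(s,305,150,60,55,10))
E
```

```text
clock: 9.75
ee_pos: [0.4951, -0.1618, 0.075]
tcp_rot: [[-0.003, -0.112, -0.994], [0.001, -0.994, 0.112], [-1.0, -0.0, 0.004]]
ft_force: [0.6, -0.3, -0.3]
finger_gap: 0.0276
[ 0.49510283 -0.1618308   0.07502756]
[312. 259.]
[300. 308.]
```

View pics/a11.png

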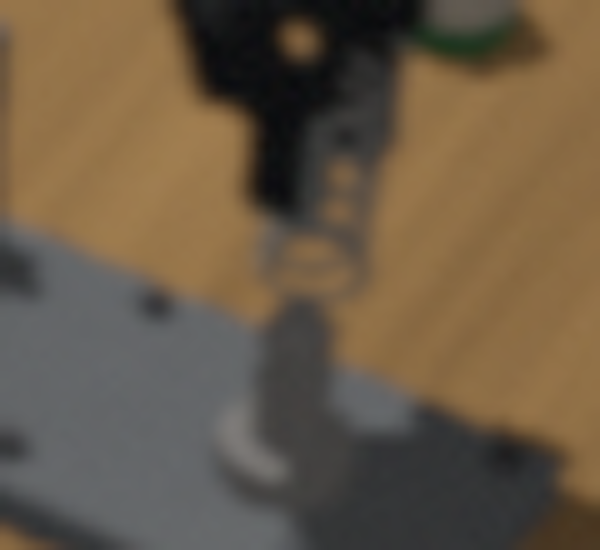

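```bash
python3 -m handwheel '[[0,0,0,0,0,-0.004,0.02],[0,0,0,0,0,-0.008,0.02],[0,0,0,0,0,-0.012,0.02],[0,0,0,0,0,-0.016,0.02],[0,0,0,0,0,-0.02,0.02]]'
python3 - <<'E'
from rig import *; from h import *
p=observe();print(p['ee_pos'],p['ft_force'],p['torque']);p=p['ee_pos']
s=read_camera('side')['frame'];cv2.imwrite('pics/side12.png',s)
for q in((p[0],p[1],p[2]+.013),(.4965,-.1607,.072)): print(((proj('side',q)-(305,150))*10).round())
cv2.imwrite('pics/a12.png',crop(s,305,150,60,55,10))
E
```

```text
clock: 10.27
ee_pos: [0.4965, -0.1622, 0.0565]
tcp_rot: [[0.0, -0.112, -0.994], [-0.0, -0.994, 0.112], [-1.0, 0.0, -0.0]]
ft_force: [0.1, -0.3, -1.1]
finger_gap: 0.028
[ 0.49649438 -0.16221217  0.0564869 ] [ 0.13356488 -0.32945923 -1.08004968] [0.01779419 0.04812834 0.03103418]
[301. 313.]
[300. 308.]
```

View pics/a12.png

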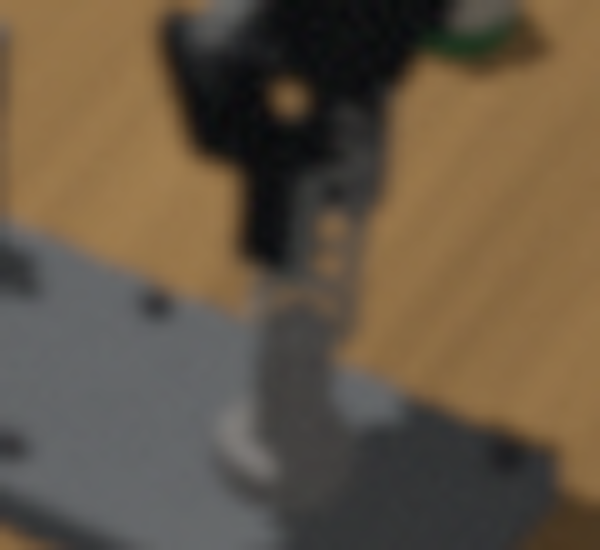

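```bash
python3 -m handwheel '[[0,0,0,0,0.001,0,0.02],[0,0,0,0,0.001,-0.003,0.02],[0,0,0,0,0.001,-0.006,0.02],[0,0,0,0,0.001,-0.009,0.02],[0,0,0,0,0.001,-0.012,0.02]]'
python3 - <<'E'
from rig import *; from h import *
p=observe();print(p['ee_pos'],p['ft_force'],p['torque']);p=p['ee_pos']
s=read_camera('side')['frame'];cv2.imwrite('pics/side13.png',s)
for q in((p[0],p[1],p[2]+.013),(.4965,-.1607,.072)): print(((proj('side',q)-(305,150))*10).round())
cv2.imwrite('pics/a13.png',crop(s,305,150,60,55,10))
E
```

```text
clock: 10.73
ee_pos: [0.4965, -0.1613, 0.0446]
tcp_rot: [[0.0, -0.112, -0.994], [-0.0, -0.994, 0.112], [-1.0, 0.0, -0.0]]
ft_force: [-0.6, -1.2, -0.2]
finger_gap: 0.028
[ 0.49652592 -0.16125721  0.04459884] [-0.61675598 -1.2358616  -0.17633019] [-0.00261839  0.01012365  0.00572105]
[296. 350.]
[300. 308.]
```

View pics/a13.png

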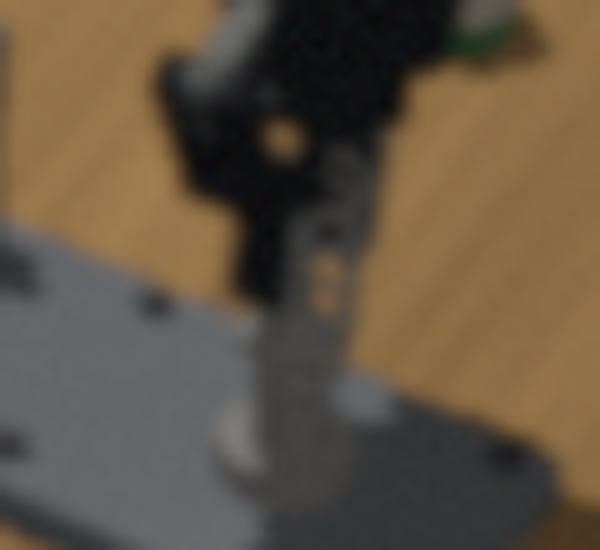

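```bash
python3 -m handwheel '[[0,0,0.02,0,0,-0.002,0.02],[0,0,0.04,0,0,-0.004,0.02],[0,0,0.02,0,0,-0.006,0.02],[0,0,0,0,0,-0.008,0.02],[0,0,0,0,0,-0.01,0.02]]'
python3 -c "
from rig import *
p=observe();print(p['ee_pos'],p['ft_force'],p['torque'])"
python3 -m handwheel '[[0,0,0.02,0,0,-0.002,0.02],[0,0,0.04,0,0,-0.004,0.02],[0,0,0.02,0,0,-0.006,0.02],[0,0,0,0,0,-0.008,0.02],[0,0,0,0,0,-0.01,0.02]]'
python3 - <<'E'
from rig import *; from h import *
p=observe();print(p['ee_pos'],p['ft_force'],p['torque']);p=p['ee_pos']
s=read_camera('side')['frame'];cv2.imwrite('pics/side14.png',s)
cv2.imwrite('pics/a14.png',crop(s,305,150,60,55,10))
E
```

```text
clock: 11.2
ee_pos: [0.4965, -0.1613, 0.0347]
tcp_rot: [[0.0, -0.114, -0.994], [-0.0, -0.994, 0.114], [-1.0, 0.0, -0.0]]
ft_force: [-0.7, -0.3, -1.5]
finger_gap: 0.0278
[ 0.49652485 -0.16125601  0.03470584] [-0.68537554 -0.27994945 -1.5055036 ] [-0.00949111 -0.02308954 -0.00788374]
clock: 11.62
ee_pos: [0.4965, -0.1612, 0.0247]
tcp_rot: [[0.0, -0.113, -0.994], [-0.0, -0.994, 0.113], [-1.0, 0.0, -0.0]]
ft_force: [-0.5, -0.9, -1.8]
finger_gap: 0.028
[ 0.49653064 -0.16122206  0.02466914] [-0.50389633 -0.92833615 -1.77837667] [ 0.00110523 -0.02707892 -0.01358116]
```

View pics/a14.png

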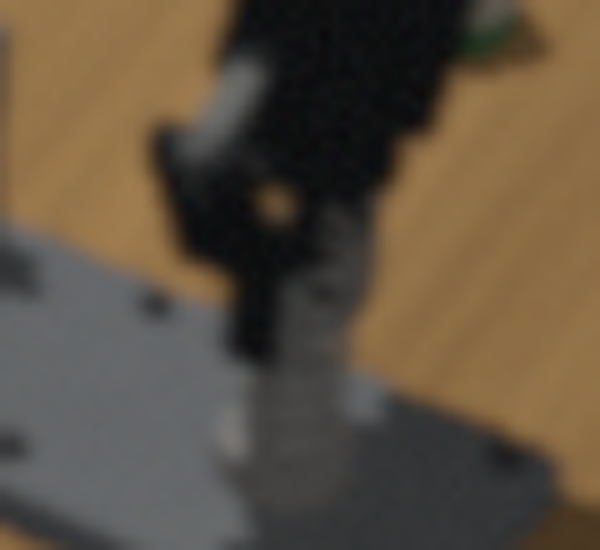

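```bash
python3 -m handwheel '[[0,0,0.03,0,0,-0.002,0.02],[0,0,0.03,0,0,-0.004,0.02],[0,0,0,0,0,-0.006,0.02],[0,0,0,0,0,-0.0075,0.02],[0,0,0,0,0,-0.0075,0.02]]'
python3 -c "
from rig import *
p=observe();print(p['ee_pos'],p['ft_force'],p['torque'])"
python3 -m handwheel '[[0,0,0.03,0,0,-0.001,0.02],[0,0,0.03,0,0,-0.002,0.02],[0,0,0,0,0,-0.003,0.02],[0,0,0,0,0,-0.003,0.02],[0,0,0,0,0,-0.003,0.02]]'
python3 - <<'E'
from rig import *; from h import *
p=observe();print(p['ee_pos'],p['ft_force'],p['torque']);p=p['ee_pos']
s=read_camera('side')['frame'];cv2.imwrite('pics/side15.png',s)
cv2.imwrite('pics/a15.png',crop(s,305,150,60,55,10))
E
```

```text
clock: 12.08
ee_pos: [0.4964, -0.1612, 0.0171]
tcp_rot: [[-0.0, -0.112, -0.994], [-0.0, -0.994, 0.112], [-1.0, 0.0, 0.0]]
ft_force: [-0.1, 0.7, 0.9]
finger_gap: 0.0281
[ 0.49644966 -0.16118769  0.01707881] [-0.06458684  0.7185191   0.86417955] [0.00789752 0.03704263 0.02126547]
clock: 12.5
ee_pos: [0.4967, -0.1613, 0.0145]
tcp_rot: [[0.0, -0.112, -0.994], [-0.0, -0.994, 0.112], [-1.0, 0.0, -0.0]]
ft_force: [-0.2, -0.1, 0.8]
finger_gap: 0.0281
[ 0.49670931 -0.16130418  0.01445573] [-0.17472563 -0.1493201   0.75869445] [-0.10696625  0.01134417 -0.00467438]
```

View pics/a15.png

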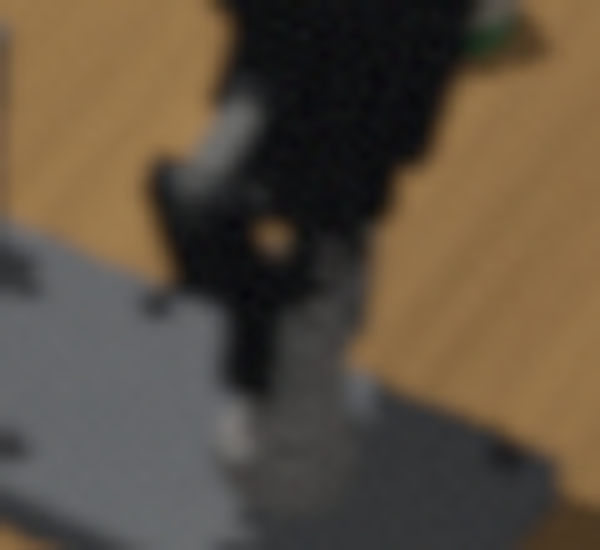

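```bash
python3 -m handwheel '[[0,0,0,0,0,0,0.05],[0,0,0,0,0,0,0.05],[0,0,0,0,0,0,0.05],[0,0,0,0,0,0.01,0.05],[0,0,0,0,0,0.03,0.05]]'
python3 -m handwheel '[[0,0,0,0,0,0.03,0.05],[0,0,0,0,0,0.06,0.05],[0,0,0,0,0,0.09,0.05],[0,0,0,0,0,0.12,0.04],[0,0,0,0,0,0.15,0.02]]'
python3 - <<'E'
from rig import *; from h import *
p=observe();print(p['ee_pos'],p['ft_force'],p['torque']);p=p['ee_pos']
for n in('side','top'): cv2.imwrite(f'pics/{n}16.png',read_camera(n)['frame'])
s=cv2.imread('pics/side16.png')
for z in(.03,.09): print(((proj('side',(.4965,-.1607,z))-(305,150))*10).round())
cv2.imwrite('pics/a16.png',crop(s,305,150,60,55,10))
E
```

```text
clock: 12.97
ee_pos: [0.4948, -0.1607, 0.0435]
tcp_rot: [[-0.004, -0.112, -0.994], [0.001, -0.994, 0.112], [-1.0, -0.0, 0.004]]
ft_force: [1.0, -0.3, 0.5]
finger_gap: 0.0499
clock: 13.38
ee_pos: [0.496, -0.1612, 0.1967]
tcp_rot: [[0.0, -0.112, -0.994], [-0.0, -0.994, 0.112], [-1.0, 0.0, -0.0]]
ft_force: [0.3, 0.8, -0.5]
finger_gap: 0.0286
[ 0.49595128 -0.16115283  0.19665913] [ 0.34467317  0.81480063 -0.51184862] [ 0.01394776 -0.0362553   0.01306298]
[287. 431.]
[306. 254.]
```

View pics/a16.png

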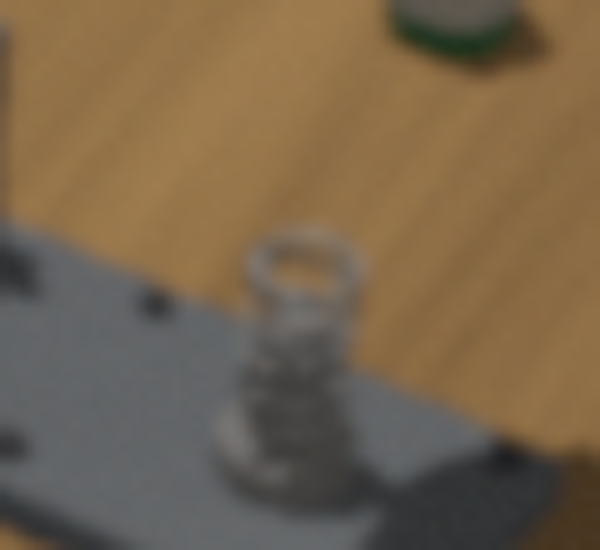

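View pics/side16.png

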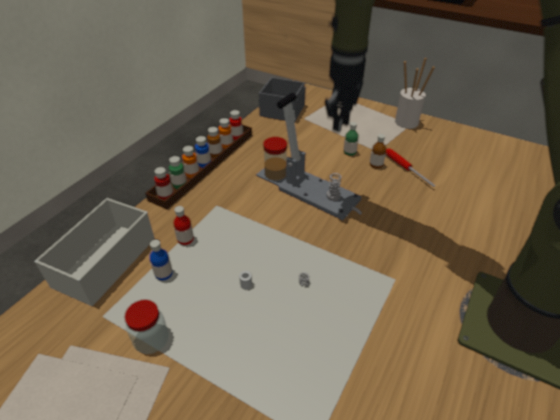

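```bash
python3 -m handwheel '[[0,0,0,0,0,0.03,0],[0,0,0,0,0,0.06,0],[0,0,0,0,0,0.09,0],[0,0,0,0.03,-0.003,0.095,0],[0,0,0,0.06,-0.006,0.095,0]]'
python3 -m handwheel '[[0,0,0,0.03,-0.003,0,0],[0,0,0,0.06,-0.006,0,0],[0,0,0,0.09,-0.01,0,0],[0,0,0,0.12,-0.013,0,0],[0,0,0,0.14,-0.015,0,0]]'
python3 - <<'E'
from rig import *; from h import *
p=observe();print(p['ee_pos'],p['ft_force'],p['torque'])
for n in('side','top'): cv2.imwrite(f'pics/{n}17.png',read_camera(n)['frame'])
s=cv2.imread('pics/side17.png')
cv2.imwrite('pics/a17.png',crop(s,230,50,130,140,4))
E
```

```text
clock: 13.9
ee_pos: [0.5573, -0.168, 0.2928]
tcp_rot: [[0.004, -0.113, -0.994], [-0.002, -0.994, 0.113], [-1.0, 0.001, -0.005]]
ft_force: [1.2, 0.4, 0.0]
finger_gap: -0.0003
clock: 14.32
ee_pos: [0.698, -0.182, 0.2883]
tcp_rot: [[-0.001, -0.111, -0.994], [0.0, -0.994, 0.111], [-1.0, -0.0, 0.001]]
ft_force: [-0.1, -0.4, 0.6]
finger_gap: 0.0001
[ 0.69804419 -0.18198617  0.28832687] [-0.11079887 -0.4142119   0.5529931 ] [ 0.04137842  0.00084252 -0.01590128]
```

View pics/a17.png

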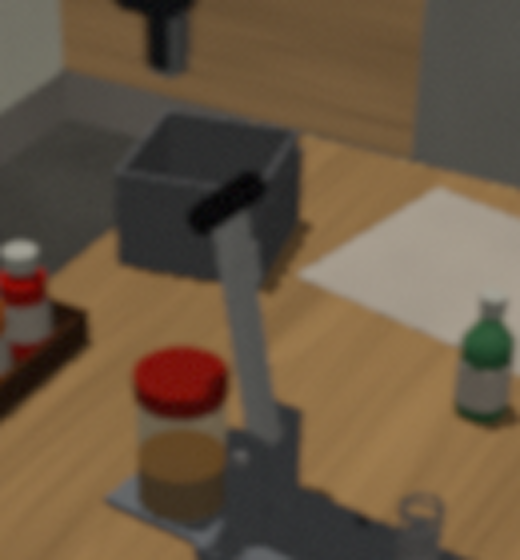

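```bash
python3 - <<'E'
from h import *
for z in(.288,.315,.33): print(z,(proj('side',(.698,-.182,z))-(230,50))*4)
E
python3 -m handwheel '[[0,0,0,0,0,-0.02,0],[0,0,0,0,0,-0.045,0],[0,0,0,0,0,-0.07,0],[0,0,0,0,0,-0.086,0],[0,0,0,0,0,-0.086,0]]'
python3 - <<'E'
from rig import *; from h import *
p=observe();print(p['ee_pos'],p['ft_force'],p['torque'])
s=read_camera('side')['frame']
cv2.imwrite('pics/a18.png',crop(s,230,50,130,140,4))
E
```

```text
0.288 [167.20531622 130.69291205]
0.315 [166.51858824  89.30408755]
0.33 [166.1266585  65.6826368]
clock: 14.83
ee_pos: [0.6921, -0.1817, 0.1988]
tcp_rot: [[-0.01, -0.112, -0.994], [0.002, -0.994, 0.112], [-1.0, -0.001, 0.01]]
ft_force: [-0.9, -1.1, -0.4]
finger_gap: -0.0
[ 0.69213182 -0.181662    0.19876357] [-0.85552718 -1.10945604 -0.41106814] [0.01859164 0.02981764 0.03605539]
```

View pics/a18.png

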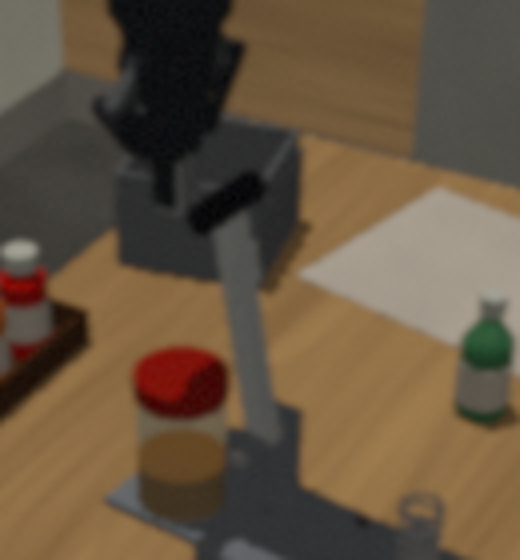

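Run:
```python
from h import *
for z in(.2,.22,.23,.24,.25): print(z,(proj('side',(.694,-.182,z))-(230,50))*4)
P=(.5413,-.1655,-.1098)
print((proj('side',pump_pt(P,(.113,0,.254)))-(230,50))*4)
# path: tip centre in world for theta
for th in (1.77,1.6,1.4,1.2,1.0,.8,.6,.4,.2,0):
    u=np.array([-np.cos(th),np.sin(th)]);n=np.array([np.sin(th),np.cos(th)])
    c=.145*u+(.006+.011*np.sin(th))*n
    bx=-.17*np.cos(th)+.021
    if th>1.3: c[0]=max(c[0],bx)
    w=pump_pt(P,(.08+c[0],0,.087+c[1])); print(th,w.round(4),'reading z',(w[2]-.03).round(4))
```

```text
0.2 [174.53864135 257.86610885]
0.22 [174.14770995 230.48079842]
0.23 [173.9486609  216.53712425]
0.24 [173.7471642  202.42198849]
0.25 [173.54317442 188.13220895]
[225.79302942 200.77460264]
1.77 [ 0.6751 -0.1803  0.2258] reading z 0.1958
1.6 [ 0.6466 -0.1771  0.2314] reading z 0.2014
1.4 [ 0.613  -0.1734  0.2328] reading z 0.2028
1.2 [ 0.5836 -0.1702  0.228 ] reading z 0.198
1.0 [ 0.5557 -0.1671  0.2173] reading z 0.1873
0.8 [ 0.5303 -0.1643  0.2007] reading z 0.1707
0.6 [ 0.5087 -0.1619  0.179 ] reading z 0.149
0.4 [ 0.492  -0.1601  0.1529] reading z 0.1229
0.2 [ 0.4812 -0.1589  0.1238] reading z 0.0938
0 [ 0.4767 -0.1584  0.093 ] reading z 0.063
```

```bash
python3 -m handwheel '[[0,0,0,0,0,-0.005,0],[0,0,0,-0.01,0.001,-0.008,0],[0,0,0,-0.022,0.002,-0.008,0],[0,0,0,-0.035,0.004,-0.006,0],[0,0,0,-0.049,0.005,-0.003,0]]'
python3 -m handwheel '[[0,0,0,-0.01,0.001,0,0],[0,0,0,-0.02,0.002,0,0],[0,0,0,-0.03,0.003,-0.001,0],[0,0,0,-0.04,0.004,-0.002,0],[0,0,0,-0.05,0.0055,-0.003,0]]'
python3 - <<'E'
from rig import *; from h import *
p=observe();print(p['ee_pos'],p['ft_force'],p['torque'])
s=read_camera('side')['frame']
cv2.imwrite('pics/a19.png',crop(s,230,50,130,140,4))
E
```

```text
clock: 15.3
ee_pos: [0.6488, -0.1773, 0.202]
tcp_rot: [[0.005, -0.112, -0.994], [-0.001, -0.994, 0.112], [-1.0, 0.0, -0.005]]
ft_force: [2.0, 0.3, -0.7]
finger_gap: 0.0003
clock: 15.72
ee_pos: [0.5993, -0.1722, 0.1997]
tcp_rot: [[0.006, -0.112, -0.994], [-0.001, -0.994, 0.112], [-1.0, 0.001, -0.006]]
ft_force: [1.3, -0.9, -1.3]
finger_gap: -0.0003
[ 0.59925559 -0.17220548  0.19968105] [ 1.30068147 -0.85570884 -1.29522435] [-0.08974706 -0.36067778  0.00461099]
```

View pics/a19.png

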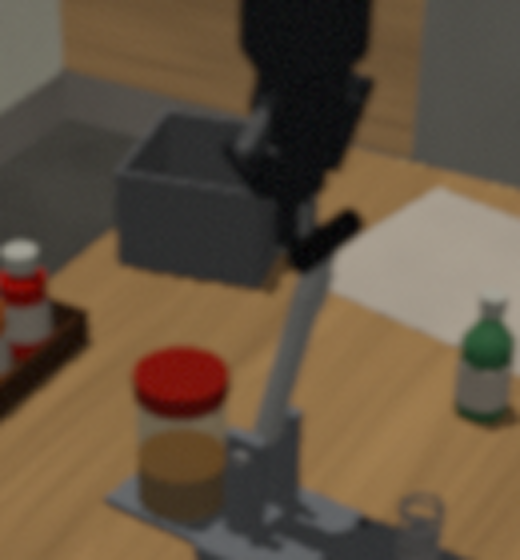

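```bash
python3 -m handwheel '[[0,0,0,-0.014,0.0015,-0.004,0],[0,0,0,-0.028,0.003,-0.01,0],[0,0,0,-0.042,0.0045,-0.017,0],[0,0,0,-0.055,0.006,-0.025,0],[0,0,0,-0.068,0.0075,-0.036,0]]'
python3 - <<'E'
from rig import *; from h import *
p=observe();print(p['ee_pos'],p['ft_force'],p['torque'])
s=read_camera('side')['frame']
cv2.imwrite('pics/a20.png',crop(s,230,70,140,140,4))
E
```

```text
clock: 16.18
ee_pos: [0.5314, -0.1647, 0.1634]
tcp_rot: [[0.006, -0.112, -0.994], [-0.001, -0.994, 0.112], [-1.0, 0.001, -0.006]]
ft_force: [0.2, -0.8, 0.2]
finger_gap: -0.0003
[ 0.53144736 -0.1647104   0.16338996] [ 0.20772058 -0.82513019  0.17383055] [-0.08862939 -0.05336463  0.05960448]
```

View pics/a20.png

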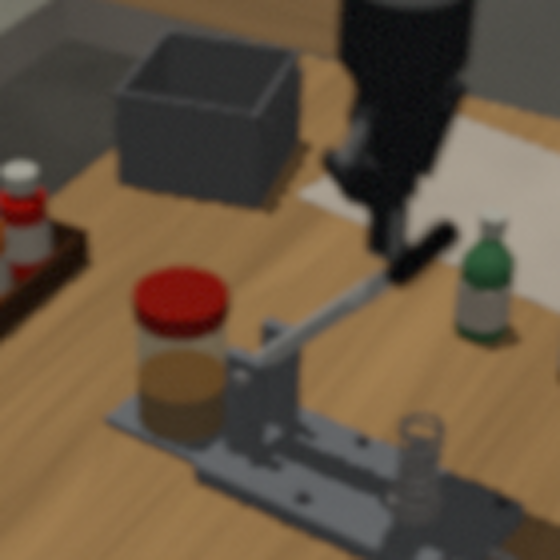

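```bash
python3 -m handwheel '[[0,0,0,-0.011,0.001,-0.009,0],[0,0,0,-0.021,0.002,-0.018,0],[0,0,0,-0.028,0.003,-0.027,0],[0,0,0,-0.034,0.004,-0.037,0],[0,0,0,-0.039,0.0045,-0.047,0]]'
python3 -m handwheel '[[0,0,0,-0.003,0.0005,-0.008,0],[0,0,0,-0.006,0.001,-0.016,0],[0,0,0,-0.009,0.001,-0.024,0],[0,0,0,-0.011,0.0015,-0.032,0],[0,0,0,-0.012,0.0015,-0.038,0]]'
python3 - <<'E'
from rig import *; from h import *
p=observe();print(p['ee_pos'],p['ft_force'],p['torque'])
s=read_camera('side')['frame']
cv2.imwrite('pics/a21.png',crop(s,230,70,140,140,4))
E
```

```text
clock: 16.65
ee_pos: [0.492, -0.1602, 0.1154]
tcp_rot: [[0.003, -0.112, -0.994], [-0.001, -0.994, 0.112], [-1.0, 0.001, -0.003]]
ft_force: [-0.5, 0.3, 0.2]
finger_gap: -0.0001
clock: 17.07
ee_pos: [0.4797, -0.1585, 0.0765]
tcp_rot: [[0.002, -0.112, -0.994], [-0.001, -0.994, 0.112], [-1.0, 0.0, -0.002]]
ft_force: [-0.2, -0.5, 0.1]
finger_gap: -0.0001
[ 0.47970593 -0.15852505  0.07649754] [-0.19585291 -0.45534339  0.12205889] [ 0.01061949  0.0237322  -0.02168512]
```

View pics/a21.png

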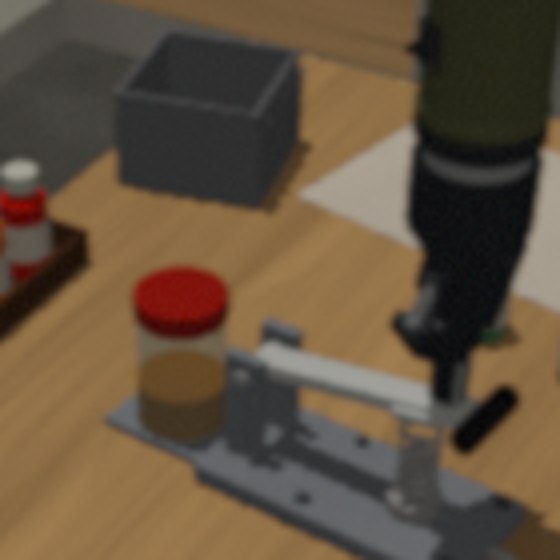

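```bash
python3 -m handwheel '[[0,0,0,-0.001,0,-0.003,0],[0,0,0,-0.002,0,-0.006,0],[0,0,0,-0.003,0,-0.009,0],[0,0,0,-0.003,0,-0.011,0],[0,0,0,-0.003,0,-0.011,0]]'
python3 -m handwheel '[[0,0,0,0,0,-0.002,0],[0,0,0,0,0,-0.004,0],[0,0,0,0,0,-0.006,0],[0,0,0,0,0,-0.006,0],[0,0,0,0,0,-0.006,0]]'
python3 - <<'E'
from rig import *; from h import *
p=observe();print(p['ee_pos'],p['ft_force'],p['torque'])
s=read_camera('side')['frame']
cv2.imwrite('pics/a22.png',crop(s,230,70,140,140,4))
E
```

```text
clock: 17.53
ee_pos: [0.4753, -0.1582, 0.0651]
tcp_rot: [[-0.001, -0.112, -0.994], [-0.0, -0.994, 0.112], [-1.0, 0.0, 0.001]]
ft_force: [-0.3, 0.3, -0.8]
finger_gap: 0.0
clock: 17.95
ee_pos: [0.4756, -0.1582, 0.0592]
tcp_rot: [[0.0, -0.112, -0.994], [-0.0, -0.994, 0.112], [-1.0, 0.0, -0.0]]
ft_force: [-0.7, -0.0, -0.5]
finger_gap: -0.0001
[ 0.47559753 -0.15824029  0.05924727] [-0.71490557 -0.00643712 -0.45657378] [0.0564524  0.04009615 0.04200874]
```

View pics/a22.png

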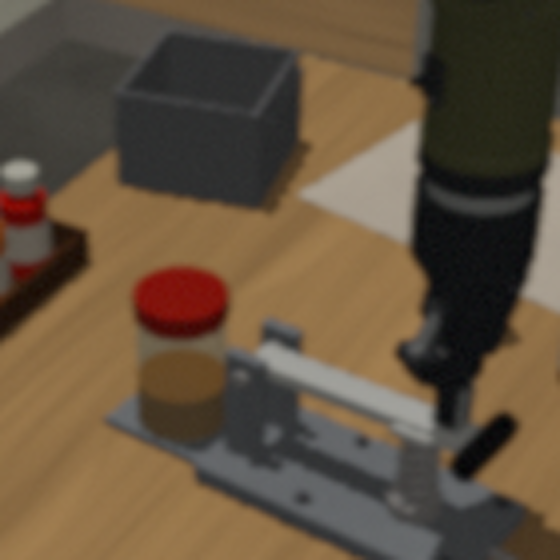

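```bash
python3 -m handwheel '[[0,0,0,0,0,-0.0015,0],[0,0,0,0,0,-0.003,0],[0,0,0,0,0,-0.0045,0],[0,0,0,0,0,-0.0045,0],[0,0,0,0,0,-0.0045,0]]'
python3 - <<'E'
from rig import *; from h import *
p=observe();print(p['ee_pos'],p['ft_force'],p['torque'])
s=read_camera('side')['frame'];cv2.imwrite('pics/side23.png',s)
P=(.5413,-.1655,-.1098)
for th in(.1,.05,0):
  print(th,[((proj('side',pump_pt(P,(.08-.17*np.cos(th),y,.087+.17*np.sin(th))))-(320,120))*10).round() for y in(.03,-.03)])
cv2.imwrite('pics/a23.png',crop(s,320,120,60,60,10))
E
```

```text
clock: 18.42
ee_pos: [0.4755, -0.1582, 0.0547]
tcp_rot: [[-0.0, -0.112, -0.994], [-0.0, -0.994, 0.112], [-1.0, 0.0, 0.0]]
ft_force: [0.1, -0.5, 0.3]
finger_gap: 0.0
[ 0.47549088 -0.15821893  0.05471456] [ 0.09133537 -0.51963018  0.31919994] [ 0.05547282 -0.02299929 -0.02005563]
0.1 [array([251., 635.]), array([369., 516.])]
0.05 [array([249., 663.]), array([367., 543.])]
0 [array([247., 689.]), array([364., 569.])]
```

View pics/a23.png

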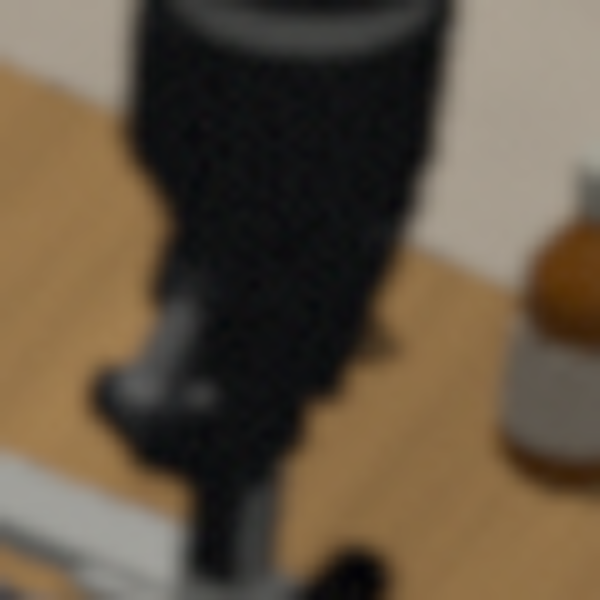

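```bash
python3 -m handwheel '[[0,0,0,0,0,-0.001,0],[0,0,0,0,0,-0.002,0],[0,0,0,0,0,-0.003,0],[0,0,0,0,0,-0.003,0],[0,0,0,0,0,-0.003,0]]'
python3 - <<'E'
from rig import *; from h import *
p=observe();print(p['ee_pos'],p['ft_force'],p['torque'])
s=read_camera('side')['frame'];cv2.imwrite('pics/side24.png',s)
cv2.imwrite('pics/a24.png',np.hstack([crop(i,300,150,60,60,7) for i in (cv2.imread('pics/side23.png'),s)]))
E
```

```text
clock: 18.88
ee_pos: [0.4756, -0.1583, 0.0539]
tcp_rot: [[0.001, -0.112, -0.994], [-0.001, -0.994, 0.112], [-1.0, 0.001, -0.001]]
ft_force: [-2.7, 1.2, 23.0]
finger_gap: -0.0
[ 0.475589   -0.15832319  0.05393758] [-2.73514293  1.21085963 22.99128436] [0.31563754 0.86615598 0.02492634]
```

View pics/a24.png

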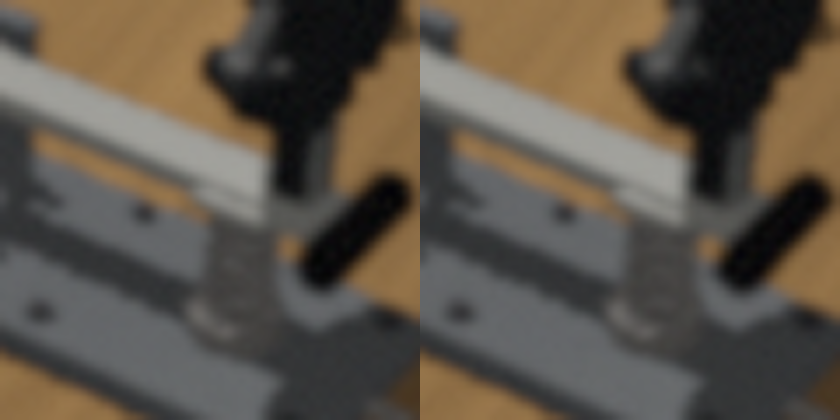

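```bash
python3 -m handwheel '[[0,0,0,0,0,0.005,0],[0,0,0,0,0,0.02,0],[0,0,0,0,0,0.05,0],[0,0,0,0,0,0.09,0],[0,0,0,0,0,0.13,0]]'
python3 -m handwheel '[[0,0,0,0,-0.03,0.02,0],[0,0,0,0,-0.07,0.03,0],[0,0,0,0,-0.1,0.03,0],[0,0,0,0,-0.13,0.03,0],[0,0,0,0,-0.16,0.03,0]]'
python3 -m handwheel '[[0,0,0,0,0,0,0],[0,0,0,0,0,0,0],[0,0,0,0,0,0,0],[0,0,0,0,0,0,0],[0,0,0,0,0,0,0]]'
python3 - <<'E'
from rig import *; from h import *
p=observe();print(p['ee_pos'],p['ft_force'])
for n in('side','top'): cv2.imwrite(f'pics/{n}25.png',read_camera(n)['frame'])
s=cv2.imread('pics/side25.png');P=(.5413,-.1655,-.1098)
for th in(.05,0):
  print(th,[((proj('side',pump_pt(P,(.08-.17*np.cos(th),y,.087+.17*np.sin(th))))-(290,140))*8).round() for y in(.03,-.03)])
cv2.imwrite('pics/a25.png',crop(s,290,140,80,75,8))
E
```

```text
clock: 19.35
ee_pos: [0.4744, -0.1579, 0.1827]
tcp_rot: [[-0.002, -0.112, -0.994], [0.001, -0.994, 0.112], [-1.0, -0.0, 0.003]]
ft_force: [2.1, -0.1, -1.6]
finger_gap: -0.0003
clock: 19.77
ee_pos: [0.4751, -0.3199, 0.2122]
tcp_rot: [[0.0, -0.112, -0.994], [-0.0, -0.994, 0.112], [-1.0, 0.0, -0.0]]
ft_force: [1.4, 0.6, 0.2]
finger_gap: -0.0004
clock: 20.18
ee_pos: [0.4758, -0.3166, 0.2119]
tcp_rot: [[-0.0, -0.109, -0.994], [0.001, -0.994, 0.109], [-1.0, -0.001, 0.0]]
ft_force: [0.2, -0.1, -0.6]
finger_gap: -0.0004
[ 0.47584873 -0.31656485  0.21187419] [ 0.17214396 -0.08000585 -0.64043895]
0.05 [array([440., 370.]), array([534., 274.])]
0 [array([437., 392.]), array([531., 295.])]
```

View pics/a25.png

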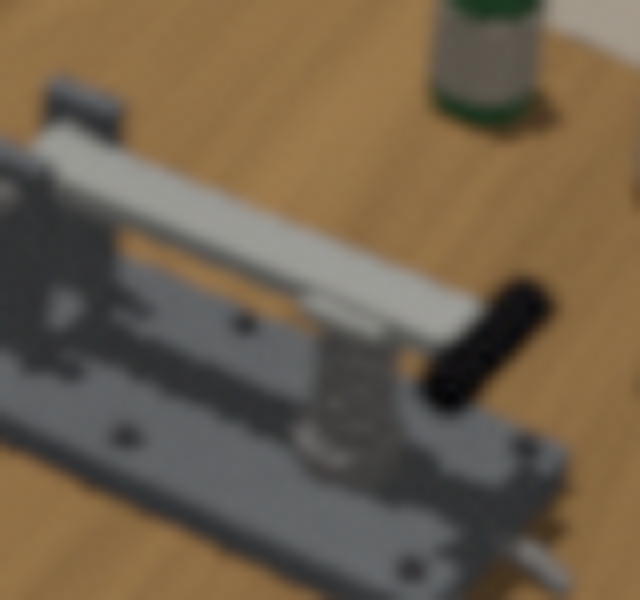

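View pics/top25.png

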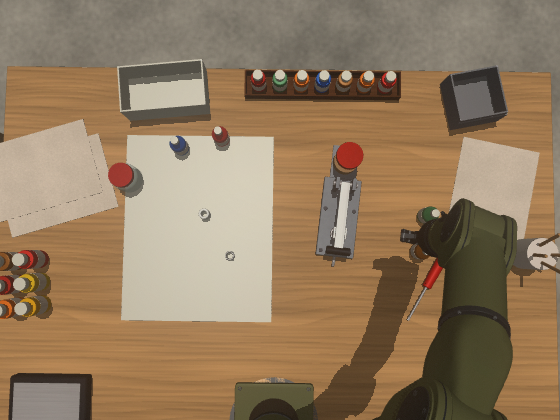

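View pics/side25.png

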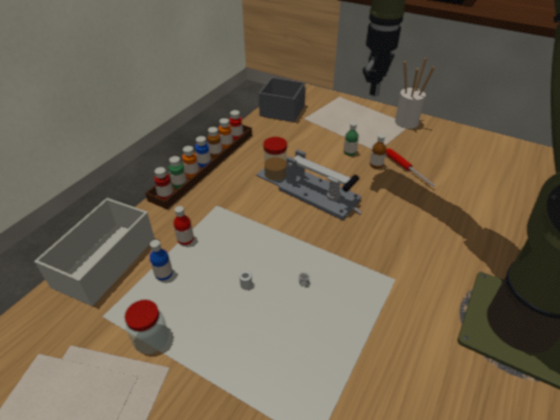

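```bash
python3 -c "
from rig import *
print(sign_off())"
```

```text
the job is handed in; nothing more can be done
None
```

I threaded the tall spring over the pump's rod onto the shoulder and released it. I then pushed the handle arm down onto the spring until it hit its stop, where the wrist read 23 N, and backed the gripper well clear. The job took about 20 s.

**Last checks:**
- **Arm:** about 1 s after I let go, the handle ends were within 3 px (enlarged 8×) of where the fully-down angle puts them in the side camera, so the arm is staying shut.
- **Spring:** it stands between the shoulder and the arm's pressing patch. Before I closed the arm, its top ring looked up to about 3 mm lower than calculated. I took that as reading error, because its lower end appeared on the shoulder.
- **Bystanders:** they look unmoved in both cameras.

**What disagreed:**
- **Tool height:** the reported TCP height was about 27–40 mm below the fingertips seen in the camera. It read below the table with no contact. I set heights from the pictures and from contact instead.
- **First approach:** my first descent to the spring was 20 mm off sideways, so I raised and redid it. The spring had not visibly moved.
- **Seating force:** the force when the spring reached the shoulder was only about 1 N, close to the sensor noise, so seating rests mainly on height and the pictures.

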